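Bench-test a cooker-hood fan switch

ROBOT

A 6-joint arm with a two-finger parallel gripper is mounted at the origin on the work surface. World frame = base frame: x ahead of the robot, y to its left, z up, the work surface at z = 0. Lengths are in m, angles in rad, forces in N, time in s.
With the tool pointing down it reaches from about 0.375 to 0.9 m from the base axis. Payload 3.1 kg.
Tool frame: the origin (TCP) lies midway between the tips of the shut fingers; the grasp point (between the pads) lies 19 mm behind it; x points along the fingers, y is the direction in which the jaws open and shut, and the axes are right-handed (so a half turn about x gives the same grasp; the last joint's range is limited). The gripper opens to 87 mm and grips with 3 to 60 N. Pads are 19 mm wide; open, the fingers measure 117 mm over their backs; the gripper's body (75 mm by 190 mm) begins 51 mm behind the grasp point.
Start: joints at [-1.464, 0.527, 1.433, -0, 1.181, -0.178], TCP at [0.176, -0.6, 0.223] pointing down, gripper open.
Joint ranges: [-3.08, 3.08], [-0.75, 2.2], [0.22, 2.44], [-1.43, 4.57], [0, 2.65], [-2.85, 2.85]. Speed limits (rad/s): [2.79, 2.79, 3.14, 3.14, 3.14, 3.14].

INTERFACE

Orientations are given as a unit quaternion [x, y, z, w].
In Python, from rig import get_obs, imaging, robot gives the robot as it stands.
- The arm moves only by the shell command python3 -m inch 'ROWS' [FORCE]. ROWS is JSON, a list of rows, each a list of 3 entries, a list of its own where there are three numbers: the finger opening in mm, from 0 to 87, then the shift along the tool's x, y, z in mm, then the turn, a rotation vector about the tool's x, y, z in degrees. In form: [[grip, [dx, dy, dz], [wx, wy, wz]], ...]. A call has 1 to 12 rows; each row shifts and turns the pose as measured when the row begins, along the tool's axes as they then stand; what a row does not reach is not made up. A row lasts 1/8 s, in which the tool goes at most 62.5 mm and 10.7 degrees, less where a joint would pass 70% of its speed; a pose out of reach is approached as far as the arm can. A call with a gripper value outside its range is refused whole. The fingers move at their own pace and stop on an object; FORCE is the grip in N (left out, the last holds). Time passes only in rows, so rows that do not move let the fingers close. It gives the time, the measured TCP pose, the force and the opening at its end, in the units of the state.
- get_obs(): the state, without advancing time (a new reading comes with each control period).
- imaging.camera(name): name is "scene" or "top"; returns the picture (420x560x3 uint8, red, green, blue); there is no depth.
- imaging.camera_params(name): a dict with "camera_matrix" (3x3 intrinsics, pixels), "xyz" and "rotation" of the camera in the world. Camera axes: x right, y down, z forward; pixel columns grow to the right and rows downward; lengths in m; the calibration is good to about 2 mm. A picture is of the moment at which its call begins. camera_params takes no time and is no camera call.
- robot.hand_in(): hands the job in, once; it reports no verdict.
Trained networks look in the newest picture that a camera, given by its name, has taken for a name from the list of things; names that differ only in an ending like _2 or _b are one class to them, and where a whole thing is asked for, a point or a joint stands for the part that bears it (a point fixed in the world has none). Each returns a list of dicts, best first, with "confidence" (0 to 1); they miss things now and then, are a little off and sometimes report something else, mostly with a low value. They report only what shows in the picture. A call takes as long as a camera call. They do not tell look-alikes from the thing itself.
- imaging.cut_out(camera, target): "pixels" (420x560 bool, what is visible of it) and "box" ([centre column, centre row, width, height] in pixels, round what is visible of it).
- imaging.tip_of(camera, target): "pixel" ([column, row] in pixels: a listed point, or the origin of a listed thing).
The state is a dict: "time": time; "q": joint angles; "joint_velocities": joint speeds; "joint_torque": joint torques, N m; "position": TCP position; "tool_rot": TCP orientation; "ft_force": force on the tool from outside, world axes, zero at the start; "moment": the same for the moment, N m; "grip_width": finger opening in m.
Only numpy, scipy, OpenCV 4.12 (cv2) and the standard library are available. Lean on these libraries where they do the work, as an engineer would, in place of code of your own. Each camera call takes 0.05 s, during which the arm holds its last target. There are 200 camera calls.

TASK

Test the cooker-hood fan switch: set the switch box gently, without dropping it, fully down in the aluminium test holder with its knob facing away from the holder's black terminal block, and let go of it. Then take it by its knob: pull the knob straight out until it snaps into its out position, pause there for a moment, and push it fully back in. Leave the box seated in the holder, and do not disturb the jar, the screwdriver or the parts tray.

Things in the scene. Friction and masses are not known exactly. Their poses are not given: they have to be found in the camera images.
- box_bracket (a point): Centre of the upright steel bracket on top of the grey switch box, the place to lift it by, over the box's middle and centre of mass. Bracket: 12 mm thick along x, 44 mm wide along y; its top is 18 mm above this point, the box's top 17 mm below it. Axes are the box's: x points from the knob side to the back, z up.
- box_foot (a point): Centre of the underside of the switch box, 77 mm below box_bracket; same axes. The loose box is 90 mm (x) by 90 mm (y) by 60 mm high, about 0.8 kg with its bracket and knob: too wide to grip by its sides.
- knob_grip (a point): Centre of the head of the black round knob on the box's front (-x) face, on its axis, 40 mm above the box's underside; moves with the knob; axes as the box's. Head 28 mm in diameter, 24 mm long along x, on an 11 mm stem. With the knob in, this point is 24 mm off the box's face, 69 mm from its middle. It slides along the box's x; it can be pinched across y from above.
- pull_knob (a joint): How far the knob is pulled out along the box's -x, in m: 0 fully in (the start), 0.016 fully out, both at stops. A sprung detent holds it at either end: about 4 N starts it, the force fades towards half-way, and past about 11 mm of travel either way it snaps the rest by itself. The box can shift by up to 2.5 mm either way in the holder meanwhile.
- holder_seat (a point): Centre of the inner floor of the fixed aluminium test holder, 5 mm above the bench: a nest 95 by 95 mm inside, edges rising 15 mm above this floor, flared outward in their upper half (lead-in 7 mm). x points to its back, where a black terminal block (90 mm wide, 22 thick, 55 above this floor, centred 73 mm behind this point) stands. The box goes in with its x along this x. z up.
- jar_center (a point): Bystander: middle of a closed jar, 60 mm in diameter and 60 mm tall, standing; leave it alone.
- screwdriver_grip (a point): Bystander: handle of a screwdriver lying on the bench; leave it alone.
- tray_center (a point): Bystander: middle of a white open parts tray, 120 by 90 by 35 mm; leave it alone.
- switch_box: The switch box itself, with its knob; origin at box_foot, same axes.
- holder: The test holder; origin on the bench, 5 mm below holder_seat, same axes.
There are look-alikes about, which are no part of the job. What is shaped like the switch_box but brown or green is not meant.

How it is judged:
On the way, in this order (a step that is already met when the one before it is completed fails the run):
1. the switch box is seated in the holder, knob away from the terminal block and still in, and let go (horizontal distance between box_foot and holder_seat below 0.007 m and z of box_foot in the frame of holder_seat below 0.003 m and angle between box_foot's own z axis and vertical below 0.05 rad and x of knob_grip in the frame of holder_seat below -0.05 m and value of joint pull_knob below 0.003 m and contact force between the fingers and switch_box below 0.2 N), for 0.2 s.
2. the knob is pulled out to its out position with the box still in the holder (horizontal distance between box_foot and holder_seat below 0.007 m and z of box_foot in the frame of holder_seat below 0.003 m and angle between box_foot's own z axis and vertical below 0.05 rad and x of knob_grip in the frame of holder_seat below -0.05 m and value of joint pull_knob above 0.0145 m), for 0.2 s.
At the end, for the whole second after the job is handed in: The box is seated in the holder (middle within 7 mm, underside within 3 mm of the holder's floor, upright within 0.05 rad, knob on the side away from the terminal block) and the knob is back in, to within 2 mm (horizontal distance between box_foot and holder_seat below 0.007 m and z of box_foot in the frame of holder_seat below 0.003 m and angle between box_foot's own z axis and vertical below 0.05 rad and x of knob_grip in the frame of holder_seat below -0.05 m and value of joint pull_knob below 0.002 m); the robot touches nothing.
It fails at once if the jar is moved by more than 20 mm (distance of jar_center from where it was at the start of the episode above 0.02 m).
It fails at once if the screwdriver is moved by more than 20 mm (distance of screwdriver_grip from where it was at the start of the episode above 0.02 m).
It fails at once if the parts tray is moved by more than 20 mm (distance of tray_center from where it was at the start of the episode above 0.02 m).
It fails at once if the switch box is dropped into the holder (comes down faster than 0.4 m/s in the last 30 mm) or rammed into it (over 70 N) (contact force between switch_box and holder above 70 N or (horizontal distance between box_foot and holder_seat below 0.03 m and z of box_foot in the frame of holder_seat below 0.03 m and linear speed of switch_box above 0.4 m/s)).
It also fails if it takes over 54 s, if anything falls off the work surface, if the arm or the gripper's body presses on something with over 40 N, if the wrist force passes 120 N, or if a joint passes its speed limit or range.

## Working session

There is one attempt and no reset: what is moved stays moved. The work goes in short steps, Python scripts to look and compute and a shell command to move; the robot and the scene stay as the last step left them, time stands still between calls to the robot, and variables do not carry over. Pictures are saved under pics/ and viewed, about 8 in all and at most 12, crops included, and the job is handed in when it is done.

```bash
mkdir -p pics; ls
cat > h.py <<'E'
import numpy as np, cv2
from rig import get_obs, imaging, robot
from scipy.spatial.transform import Rotation as R
def rmat(p):
    r=np.array(p["rotation"]); 
    return r if r.shape==(3,3) else R.from_quat(r).as_matrix()
def ray(cam,px):
    p=imaging.camera_params(cam);K=np.array(p["camera_matrix"])
    d=rmat(p)@np.linalg.inv(K)@np.array([px[0],px[1],1.]);return np.array(p["xyz"]),d
def onz(cam,px,z):
    o,d=ray(cam,px);return o+d*(z-o[2])/d[2]
def proj(cam,X):
    p=imaging.camera_params(cam);K=np.array(p["camera_matrix"])
    c=K@(rmat(p).T@(np.array(X)-np.array(p["xyz"])));return c[:2]/c[2]
E
python3 - <<'E'
from h import *
for c in("scene","top"):
    im=imaging.camera(c);cv2.imwrite(f"pics/{c}0.png",im[:,:,::-1]);p=imaging.camera_params(c);print(c,p["xyz"],p["camera_matrix"])
    for t,z in(("box_bracket",.077),("box_foot",0),("knob_grip",.04),("holder_seat",.005),("jar_center",.03),("screwdriver_grip",.015),("tray_center",.01)):
        for d in imaging.tip_of(c,t)[:4]:
            print(t,round(d["confidence"],2),np.round(d["pixel"]),np.round(onz(c,d["pixel"],z),3))
print(get_obs()["time"])
E
```

```text
pics
scene [ 1.08649571 -0.38261551  1.10501561] [[494.42384056   0.         278.41719789]
 [  0.         494.42384056 210.79385641]
 [  0.           0.           1.        ]]
box_bracket 0.85 [192. 262.] [ 0.616 -0.241  0.077]
box_bracket 0.82 [214. 178.] [ 0.468 -0.067  0.077]
box_bracket 0.77 [160. 359.] [ 0.748 -0.417  0.077]
box_foot 0.71 [219. 194.] [ 0.468 -0.063  0.   ]
box_foot 0.56 [194. 274.] [ 0.607 -0.245  0.   ]
knob_grip 0.62 [193. 366.] [ 0.793 -0.374  0.04 ]
knob_grip 0.54 [195. 176.] [ 0.407 -0.086  0.04 ]
knob_grip 0.52 [170. 253.] [ 0.545 -0.26   0.04 ]
knob_grip 0.33 [193. 274.] [ 0.626 -0.252  0.04 ]
holder_seat 0.88 [323. 169.] [0.592 0.193 0.005]
jar_center 0.89 [316. 246.] [0.754 0.014 0.03 ]
jar_center 0.4 [191. 272.] [ 0.613 -0.252  0.03 ]
screwdriver_grip 0.9 [371. 122.] [0.57  0.402 0.015]
screwdriver_grip 0.71 [191. 261.] [ 0.583 -0.231  0.015]
tray_center 0.73 [118. 299.] [ 0.546 -0.416  0.01 ]
top [0.55399646 0.01800514 1.3109338 ] [[446.60928805   0.         272.13418974]
 [  0.         446.60928805 208.20846875]
 [  0.           0.           1.        ]]
box_bracket 0.92 [301. 257.] [ 0.474 -0.065  0.077]
box_bracket 0.73 [425. 163.] [ 0.741 -0.405  0.077]
box_bracket 0.61 [365. 210.] [ 0.608 -0.24   0.077]
box_foot 0.91 [304. 258.] [ 0.467 -0.079  0.   ]
box_foot 0.79 [362. 205.] [ 0.625 -0.247  0.   ]
box_foot 0.76 [420. 165.] [ 0.749 -0.418  0.   ]
knob_grip 0.66 [310. 283.] [ 0.401 -0.094  0.04 ]
knob_grip 0.52 [405. 147.] [ 0.791 -0.362  0.04 ]
knob_grip 0.41 [375. 232.] [ 0.548 -0.278  0.04 ]
holder_seat 0.97 [212. 215.] [0.587 0.191 0.005]
jar_center 0.67 [276. 163.] [0.74  0.008 0.03 ]
tray_center 0.8 [424. 228.] [ 0.561 -0.428  0.01 ]
0.8
```

View pics/top0.png

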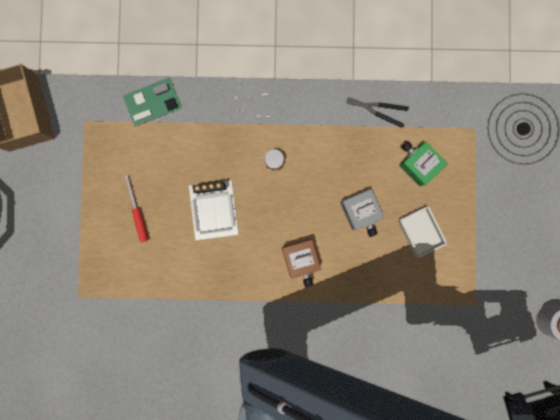

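View pics/scene0.png

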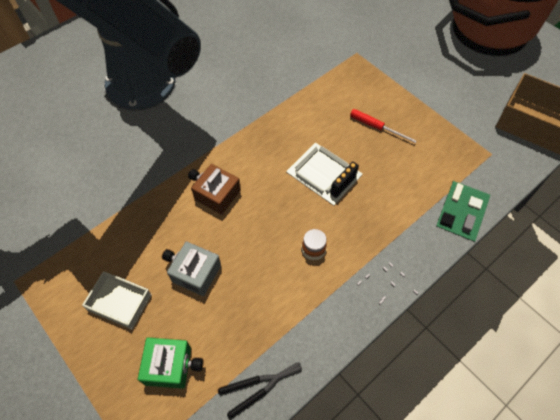

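The top view has three boxes with knobs. Grey is at (363,209), brown at (301,258) and green at (425,163). The holder is at (213,212), with its terminal block at (210,187) on the far (+x) side. I choose the grey one and check it in a close crop, measuring the yaws at the same time.

Run:
```python
from h import *
im=imaging.camera("top")
a=cv2.resize(im[180:245,335:400],None,fx=6,fy=6,interpolation=2);b=cv2.resize(im[175:240,182:247],None,fx=6,fy=6,interpolation=2)
cv2.imwrite("pics/crop1.png",np.hstack([a,b])[:,:,::-1])
def rect(m,z):
    c=max(cv2.findContours(m.astype(np.uint8),0,1)[0],key=cv2.contourArea)
    (x,y),s,_=r=cv2.minAreaRect(c);P=[onz("top",q,z)[:2] for q in cv2.boxPoints(r)]
    e=P[1]-P[0];f=P[2]-P[1];print(" rect",np.round(onz("top",(x,y),z)[:2],4),"sides",np.linalg.norm(e).round(4),np.linalg.norm(f).round(4),"yaw",np.degrees(np.arctan2(e[1],e[0])).round(1),np.degrees(np.arctan2(f[1],f[0])).round(1))
for t in("switch_box","holder"):
  for d in imaging.cut_out("top",t):
    m=d["pixels"];print(t,d["confidence"],np.round(d["box"]),im[m].mean(0).round())
    if t=="switch_box":
        m=cv2.morphologyEx(m.astype(np.uint8),cv2.MORPH_OPEN,np.ones((15,15)))
        rect(m,.06)
    else: rect(m,.02)
```

```text
switch_box 0.91 [423. 164.  47.  46.] [102. 140. 104.]
 rect [ 0.7401 -0.4075] sides 0.0932 0.0992 yaw -88.9 -179.8
switch_box 0.87 [362. 214.  46.  44.] [144. 143. 140.]
 rect [ 0.607 -0.237] sides 0.0927 0.087 yaw -88.9 -179.5
switch_box 0.79 [303. 262.  40.  46.] [150. 124. 109.]
 rect [ 0.4669 -0.0668] sides 0.0838 0.0917 yaw -88.9 -179.1
holder 0.7 [214. 212.  46.  61.] [193. 189. 180.]
 rect [0.6021 0.1859] sides 0.125 0.1592 yaw -81.7 -171.6
```

View pics/crop1.png

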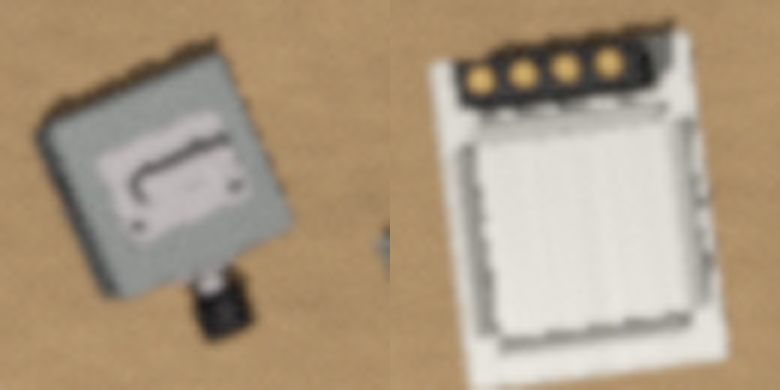

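The crop shows a grey box with a pale label and its knob at the lower right (top-image pixel ≈(372,231)). The holder shows its terminal block at the top (≈(212,188)) and the nest below it. Next I get poses from the corners.

Run:
```python
from h import *
def f(pts,ox,oy,z,n):
    P=[onz("top",(ox+(x+.5)/6-.5,oy+(y+.5)/6-.5),z)[:2] for x,y in pts]  # FL? order: back-left, back-right, front-right, front-left
    P=np.array(P);c=P.mean(0);ax=(P[0]+P[1]-P[2]-P[3]);ay=(P[0]+P[3]-P[1]-P[2])
    print(n,c.round(4),"x-yaw",np.degrees(np.arctan2(ax[1],ax[0])).round(1),"y-yaw-90",(np.degrees(np.arctan2(ay[1],ay[0]))-90).round(1),np.linalg.norm(ax)/2,np.linalg.norm(ay)/2)
f([(40,130),(218,45),(292,222),(116,297)],335,180,.06,"boxtop")
f([(85,140),(275,122),(298,318),(108,338)],182,175,.005,"floor")
f([(42,62),(296,30),(337,356),(80,388)],182,175,.005,"plate")
o=get_obs();print(o["position"],R.from_quat(o["tool_rot"]).as_matrix().round(3),o["time"],o["ft_force"])
T=R.from_quat(o["tool_rot"]).as_matrix();print(np.degrees(np.arctan2(T[1,1],T[0,1])),np.degrees(o["q"]))
```

```text
boxtop [ 0.6127 -0.2365] x-yaw 24.2 y-yaw-90 25.4 0.08750517534326761 0.09114825763474269
floor [0.5941 0.1876] x-yaw 8.1 y-yaw-90 6.8 0.0967936357779885 0.09300355383386201
plate [0.6042 0.1892] x-yaw 8.3 y-yaw-90 8.3 0.16036997257505914 0.12544029113543115
[ 0.17561707 -0.59977823  0.22255344] [[-0.     0.281 -0.96 ]
 [-0.    -0.96  -0.281]
 [-1.     0.     0.   ]] 0.95 [-0.32888594  0.66778679  0.81651103]
-73.68063659520021 [-8.39098297e+01  3.02214955e+01  8.20906678e+01 -1.34789111e-03
  6.76871041e+01 -1.02286813e+01]
```

```bash
cat >> h.py <<'E'
def plan(p,yaw,n):
    "print n rows (shift mm, turn deg) from here to TCP p, tool y yaw (deg), tool down"
    o=get_obs();p0=np.array(o["position"]);T0=R.from_quat(o["tool_rot"])
    y=np.radians(yaw);ty=np.array([np.cos(y),np.sin(y),0]);tx=np.array([0,0,-1.]);T1=R.from_matrix(np.c_[tx,ty,np.cross(tx,ty)])
    w=(T0.inv()*T1).as_rotvec()
    for i in range(n):
        T=T0*R.from_rotvec(w*i/n);d=T.inv().apply((np.array(p)-p0)/n)
        print(list(np.round(d*1000,1)),list(np.round(np.degrees(w)/n,1)))
def st():
    o=get_obs();T=R.from_quat(o["tool_rot"]).as_matrix();print(o["time"],np.round(o["position"],4),"yaw",np.degrees(np.arctan2(T[1,1],T[0,1])).round(1),"tilt",np.degrees(np.arccos(-T[2,0])).round(2),"grip",o["grip_width"],"F",np.round(o["ft_force"],2),"q6",np.degrees(o["q"][5]).round())
E
python3 -c "
from h import *
plan([.611,-.239,.20],25,11)"
```

```text
[np.float64(2.0), np.float64(-20.4), np.float64(-47.2)] [np.float64(-9.0), np.float64(0.0), np.float64(0.0)]
[np.float64(2.0), np.float64(-12.7), np.float64(-49.8)] [np.float64(-9.0), np.float64(0.0), np.float64(0.0)]
[np.float64(2.0), np.float64(-4.8), np.float64(-51.2)] [np.float64(-9.0), np.float64(0.0), np.float64(0.0)]
[np.float64(2.0), np.float64(3.2), np.float64(-51.3)] [np.float64(-9.0), np.float64(0.0), np.float64(0.0)]
[np.float64(2.0), np.float64(11.2), np.float64(-50.2)] [np.float64(-9.0), np.float64(0.0), np.float64(0.0)]
[np.float64(2.0), np.float64(18.9), np.float64(-47.8)] [np.float64(-9.0), np.float64(0.0), np.float64(0.0)]
[np.float64(2.0), np.float64(26.1), np.float64(-44.3)] [np.float64(-9.0), np.float64(0.0), np.float64(0.0)]
[np.float64(2.0), np.float64(32.7), np.float64(-39.7)] [np.float64(-9.0), np.float64(0.0), np.float64(0.0)]
[np.float64(2.0), np.float64(38.5), np.float64(-34.1)] [np.float64(-9.0), np.float64(0.0), np.float64(0.0)]
[np.float64(2.1), np.float64(43.3), np.float64(-27.7)] [np.float64(-9.0), np.float64(0.0), np.float64(0.0)]
[np.float64(2.1), np.float64(47.1), np.float64(-20.6)] [np.float64(-9.0), np.float64(0.0), np.float64(0.0)]
```

```bash
python3 -m inch '[[60,[2,-20,-47],[-9,0,0]],[60,[2,-13,-50],[-9,0,0]],[60,[2,-5,-51],[-9,0,0]],[60,[2,3,-51],[-9,0,0]],[60,[2,11,-50],[-9,0,0]],[60,[2,19,-48],[-9,0,0]],[60,[2,26,-44],[-9,0,0]],[60,[2,33,-40],[-9,0,0]],[60,[2,38,-34],[-9,0,0]],[60,[2,43,-28],[-9,0,0]],[60,[2,47,-21],[-9,0,0]],[60,[0,0,0],[0,0,0]]]'
python3 - <<'E'
from h import *
st();plan([.611,-.239,.13],25,3)
E
```

```text
time: 2.45
position: [0.6142, -0.2197, 0.2]
tool_rot: [0.361, 0.604, -0.363, 0.61]
ft_force: [-0.3, -0.4, -0.1]
grip_width: 0.06
2.45 [ 0.6142 -0.2197  0.2   ] yaw 28.4 tilt 0.53 grip 0.060017422881045605 F [-0.33 -0.39 -0.11] q6 -58.0
[np.float64(23.4), np.float64(-4.0), np.float64(4.9)] [np.float64(1.1), np.float64(0.2), np.float64(-0.0)]
[np.float64(23.4), np.float64(-3.9), np.float64(5.1)] [np.float64(1.1), np.float64(0.2), np.float64(-0.0)]
[np.float64(23.3), np.float64(-3.8), np.float64(5.2)] [np.float64(1.1), np.float64(0.2), np.float64(-0.0)]
```

```bash
python3 -m inch '[[60,[23,-4,5],[1.1,0.2,0]],[60,[23,-4,5],[1.1,0.2,0]],[60,[23,-4,5],[1.1,0,0]],[60,[0,0,0],[0,0,0]]]' >/dev/null
python3 - <<'E'
from h import *
st()
im=imaging.camera("scene");cv2.imwrite("pics/s1.png",cv2.resize(im[190:320,120:270],None,fx=5,fy=5,interpolation=2)[:,:,::-1])
for t,z in(("box_bracket",.077),("knob_grip",.04),("box_foot",0)):
    for d in imaging.tip_of("scene",t)[:3]: print(t,d["confidence"],onz("scene",d["pixel"],z).round(4))
C=np.array([.611,-.239]);a=np.radians(25);u=np.array([np.cos(a),np.sin(a)]);v=np.array([-u[1],u[0]])
for n,x,y,z in(("br top mid",0,0,.095),("br L",0,.022,.095),("br R",0,-.022,.095),("knob",-.069,0,.04),("TCP",0,0,.13),("c1",-.045,-.045,.06),("c2",.045,-.045,.06),("c3",.045,.045,.06),("c4",-.045,.045,.06)):
    print(n,((proj("scene",[*(C+x*u+y*v),z])-[120,190]+.5)*5).round())
E
```

```text
2.95 [ 0.6094 -0.2411  0.1301] yaw 24.9 tilt 0.21 grip 0.05992878316883871 F [0.62 0.37 0.42] q6 -56.0
box_bracket 0.97 [ 0.7434 -0.4171  0.077 ]
box_bracket 0.77 [ 0.6108 -0.2363  0.077 ]
box_bracket 0.76 [ 0.4755 -0.0706  0.077 ]
knob_grip 0.47 [ 0.7985 -0.373   0.04  ]
knob_grip 0.42 [ 0.4106 -0.0824  0.04  ]
box_foot 0.89 [ 0.6092 -0.2486  0.    ]
box_foot 0.69 [ 0.4642 -0.0675  0.    ]
br top mid [355. 338.]
br L [378. 297.]
br R [330. 379.]
knob [245. 331.]
TCP [342. 304.]
c1 [232. 415.]
c2 [406. 492.]
c3 [499. 323.]
c4 [329. 252.]
```

View pics/s1.png

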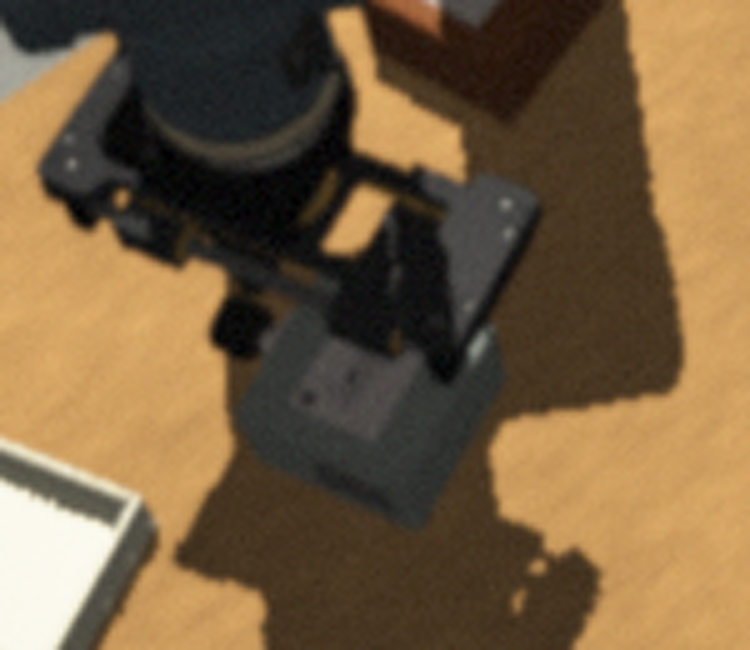

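The crop shows the predicted corners and knob within a few pixels: box corner at (240,410), knob at (240,328). The fingers straddle the bracket, so I descend and grip.

```bash
python3 -m inch '[[60,[18,1,-1],[0,0,0]],[60,[18,1,0],[0,0,0]],[60,[16,0,0],[0,0,0]],[60,[10,0,0],[0,0,0]],[60,[0,0,0],[0,0,0]]]' 
python3 -m inch '[[0,[0,0,0],[0,0,0]],[0,[0,0,0],[0,0,0]],[0,[0,0,0],[0,0,0]],[0,[0,0,0],[0,0,0]],[0,[0,0,0],[0,0,0]]]' 35
python3 -c "
from h import *
st()"
```

```text
time: 3.78
position: [0.6143, -0.2393, 0.0676]
tool_rot: [0.379, 0.593, -0.38, 0.6]
ft_force: [-1.5, -0.6, 0.6]
grip_width: 0.0598
time: 4.4
position: [0.6148, -0.2402, 0.0694]
tool_rot: [0.379, 0.592, -0.381, 0.601]
ft_force: [-7.4, -4.6, 4.2]
grip_width: 0.0181
4.4 [ 0.6148 -0.2402  0.0694] yaw 25.0 tilt 0.76 grip 0.018071158813027354 F [-7.37 -4.56  4.2 ] q6 -56.0
```

```bash
python3 -m inch '[[0,[0,-2,0],[0,0,0]],[0,[0,0,0],[0,0,0]],[0,[0,0,0],[0,0,0]]]' 
python3 -c "
from h import *
st()"
```

```text
time: 4.78
position: [0.612, -0.2416, 0.0693]
tool_rot: [0.378, 0.592, -0.381, 0.601]
ft_force: [-0.6, 0.7, -0.4]
grip_width: 0.0116
4.775 [ 0.612  -0.2416  0.0693] yaw 25.1 tilt 0.71 grip 0.011621014019833426 F [-0.61  0.69 -0.43] q6 -56.0
```

```bash
python3 -m inch '[[0,[-10,0,0],[0,0,0]],[0,[-25,0,0],[0,0,0]],[0,[-30,0,0],[0,0,0]],[0,[-25,0,0],[0,0,0]],[0,[0,0,0],[0,0,0]]]'
python3 - <<'E'
from h import *
st()
for t,z in (("box_bracket",.164),("knob_grip",.128)):
  for c in("top","scene"):
    imaging.camera(c)
    for d in imaging.tip_of(c,t)[:3]: print(c,t,round(d["confidence"],2),onz(c,d["pixel"],z).round(4))
plan([.592,.19,.16],8,10)
E
```

```text
time: 5.4
position: [0.6064, -0.2359, 0.1539]
tool_rot: [0.379, 0.599, -0.38, 0.594]
ft_force: [0.3, 0.0, -9.1]
grip_width: 0.0117
5.4 [ 0.6064 -0.2359  0.1539] yaw 25.0 tilt 0.42 grip 0.011692401048472773 F [ 0.25  0.01 -9.05] q6 -56.0
top box_bracket 0.92 [ 0.7295 -0.384   0.164 ]
top box_bracket 0.89 [ 0.4761 -0.0585  0.164 ]
top box_bracket 0.63 [ 0.612  -0.2345  0.164 ]
scene box_bracket 0.75 [ 0.5294 -0.0929  0.164 ]
scene box_bracket 0.75 [ 0.7776 -0.4174  0.164 ]
scene box_bracket 0.55 [ 0.6083 -0.234   0.164 ]
top knob_grip 0.59 [ 0.4117 -0.0851  0.128 ]
top knob_grip 0.56 [ 0.7733 -0.3382  0.128 ]
scene knob_grip 0.57 [ 0.8169 -0.3701  0.128 ]
scene knob_grip 0.56 [ 0.5465 -0.2611  0.128 ]
scene knob_grip 0.39 [ 0.4652 -0.1069  0.128 ]
[np.float64(-0.6), np.float64(16.8), np.float64(-39.1)] [np.float64(1.7), np.float64(-0.0), np.float64(0.1)]
[np.float64(-0.6), np.float64(15.6), np.float64(-39.6)] [np.float64(1.7), np.float64(-0.0), np.float64(0.1)]
[np.float64(-0.7), np.float64(14.5), np.float64(-40.0)] [np.float64(1.7), np.float64(-0.0), np.float64(0.1)]
[np.float64(-0.7), np.float64(13.3), np.float64(-40.5)] [np.float64(1.7), np.float64(-0.0), np.float64(0.1)]
[np.float64(-0.7), np.float64(12.1), np.float64(-40.8)] [np.float64(1.7), np.float64(-0.0), np.float64(0.1)]
[np.float64(-0.7), np.float64(10.8), np.float64(-41.2)] [np.float64(1.7), np.float64(-0.0), np.float64(0.1)]
[np.float64(-0.7), np.float64(9.6), np.float64(-41.5)] [np.float64(1.7), np.float64(-0.0), np.float64(0.1)]
[np.float64(-0.8), np.float64(8.4), np.float64(-41.7)] [np.float64(1.7), np.float64(-0.0), np.float64(0.1)]
[np.float64(-0.8), np.float64(7.1), np.float64(-42.0)] [np.float64(1.7), np.float64(-0.0), np.float64(0.1)]
[np.float64(-0.8), np.float64(5.9), np.float64(-42.2)] [np.float64(1.7), np.float64(-0.0), np.float64(0.1)]
```

```bash
python3 -m inch '[[0,[-15,8,-20],[1.7,0,0]],[0,[-10,16,-39],[1.7,0,0]],[0,[-1,15,-40],[1.7,0,0]],[0,[-1,14,-40],[1.7,0,0]],[0,[-1,12,-41],[1.7,0,0]],[0,[-1,11,-41],[1.7,0,0]],[0,[0,10,-41],[1.7,0,0]],[0,[0,8,-42],[1.7,0,0]],[0,[0,7,-42],[1.7,0,0]],[0,[0,6,-42],[1.7,0,0]],[0,[0,3,-20],[0,0,0]],[0,[0,0,0],[0,0,0]]]'
python3 - <<'E'
from h import *
st()
plan([.592,.19,.14],8,2)
E
```

```text
time: 7.3
position: [0.5988, 0.1987, 0.1799]
tool_rot: [0.466, 0.534, -0.469, 0.527]
ft_force: [-0.1, -0.8, -8.9]
grip_width: 0.012
7.3 [0.5988 0.1987 0.1799] yaw 7.3 tilt 0.59 grip 0.011966921384947066 F [-0.09 -0.84 -8.94] q6 1.0
[np.float64(20.0), np.float64(-3.7), np.float64(4.0)] [np.float64(-0.4), np.float64(-0.1), np.float64(0.3)]
[np.float64(20.0), np.float64(-3.8), np.float64(3.9)] [np.float64(-0.4), np.float64(-0.1), np.float64(0.3)]
```

```bash
python3 -m inch '[[0,[20,-3,4],[-0.4,0,0.3]],[0,[20,-4,4],[-0.4,0,0.3]],[0,[0,0,0],[0,0,0]]]' >/dev/null
python3 - <<'E'
from h import *
st()
C=np.array([.592,.19]);a=np.radians(8);u=np.array([np.cos(a),np.sin(a)]);v=np.array([-u[1],u[0]])
out=[]
for c,x0,y0 in(("top",182,170),("scene",280,135)):
    im=cv2.imread(f"pics/{c}0.png")[y0:y0+75,x0:x0+90];im=cv2.resize(im,None,fx=5,fy=5,interpolation=2)
    def poly(pts,col):
        q=[((proj(c,[*(C+x*u+y*v),z])-[x0,y0]+.5)*5).round().astype(int) for x,y,z in pts];cv2.polylines(im,[np.array(q)],True,col,1)
    h=.0475;poly([(-h,-h,.005),(h,-h,.005),(h,h,.005),(-h,h,.005)],(0,0,255))
    poly([(62,-45),(84,-45),(84,45),(62,45)] and [(.062,-.045,.06),(.084,-.045,.06),(.084,.045,.06),(.062,.045,.06)],(255,0,255))
    h=.0545;poly([(-h,-h,.02),(h,-h,.02),(h,h,.02),(-h,h,.02)],(0,160,0))
    out.append(im)
n=imaging.camera("scene")[60:200,270:420,::-1];n=cv2.resize(n,(402,375))
cv2.imwrite("pics/ov.png",np.vstack([out[0],out[1]]));
E
```

```text
7.675 [0.5931 0.1862 0.1391] yaw 8.1 tilt 0.05 grip 0.01167130763981691 F [-0.47  0.43 -8.97] q6 -1.0
```

View pics/ov.png

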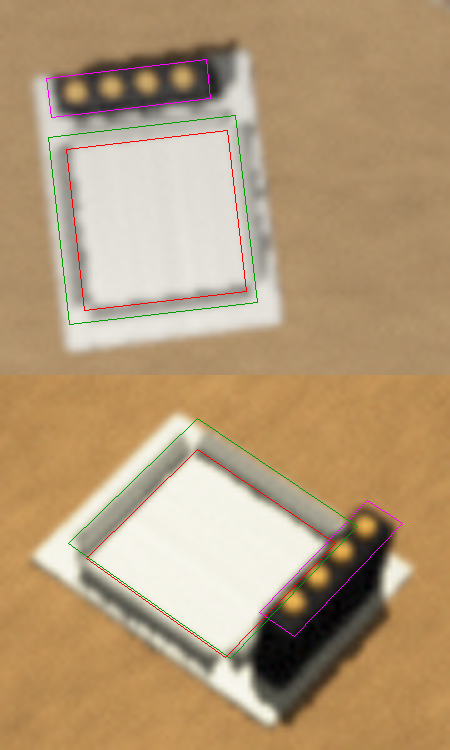

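The overlay puts the holder about 2–3 mm towards −y of my assumption: the terminal block sits right of the magenta outline by ~6 px. That matches the gripper's current position, so I descend.

```bash
python3 -m inch '[[0,[12,0,0],[0,0,0]],[0,[12,0,0],[0,0,0]],[0,[10,0,0],[0,0,0]],[0,[6,0,0],[0,0,0]],[0,[0,0,0],[0,0,0]]]' >/dev/null
python3 - <<'E'
from h import *
st()
im=imaging.camera("scene");cv2.imwrite("pics/s2.png",cv2.resize(im[90:230,250:410],None,fx=5,fy=4.286/1,interpolation=2)[:,:,::-1])
E
```

```text
8.35 [0.5975 0.186  0.0994] yaw 8.0 tilt 0.49 grip 0.011743851465085362 F [-0.36 -0.95 -9.01] q6 -1.0
```

View pics/s2.png

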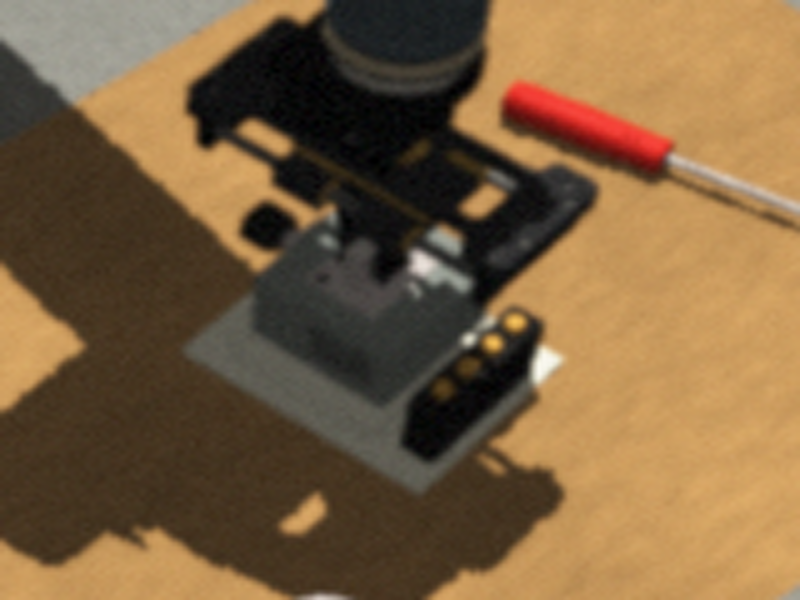

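The box hangs over the nest with its knob facing away from the terminal block, aligned. It drifted +4 mm in x, so I correct that and then lower.

```bash
python3 -m inch '[[0,[0,-4,0],[0,0,0]],[0,[5,0,0],[0,0,0]],[0,[0,0,0],[0,0,0]]]'; python3 -c "
from h import *
st();plan([.593,.186,.0833],8,1)"
```

```text
time: 8.78
position: [0.594, 0.1857, 0.0953]
tool_rot: [0.467, 0.531, -0.461, 0.536]
ft_force: [-0.4, -0.2, -9.4]
grip_width: 0.0117
8.775 [0.594  0.1857 0.0953] yaw 8.0 tilt 0.63 grip 0.011739635649727069 F [-0.39 -0.22 -9.38] q6 -1.0
[np.float64(12.0), np.float64(-1.1), np.float64(-0.4)] [np.float64(0.0), np.float64(-0.0), np.float64(-0.6)]
```

```bash
python3 -m inch '[[0,[6,-1,0],[0,0,-0.6]],[0,[6,-1,0],[0,0,0]],[0,[0,0,0],[0,0,0]]]'; python3 -c "
from h import *
st();plan([.593,.186,.0743],8,1)"
```

```text
time: 9.15
position: [0.5923, 0.1855, 0.0825]
tool_rot: [0.464, 0.534, -0.464, 0.534]
ft_force: [-0.5, -1.1, -8.4]
grip_width: 0.0117
9.15 [0.5923 0.1855 0.0825] yaw 8.0 tilt 0.04 grip 0.011736166603768238 F [-0.55 -1.11 -8.38] q6 -1.0
[np.float64(8.2), np.float64(0.7), np.float64(-0.4)] [np.float64(0.0), np.float64(-0.0), np.float64(-0.0)]
```

```bash
python3 -m inch '[[0,[4,0,0],[0,0,0]],[0,[3,0,0],[0,0,0]],[0,[0,0,0],[0,0,0]]]'; python3 -c "
from h import *
st();plan([.593,.186,.0743],8,1)"
```

```text
time: 9.52
position: [0.5926, 0.1855, 0.075]
tool_rot: [0.464, 0.534, -0.464, 0.534]
ft_force: [0.1, -0.3, -9.5]
grip_width: 0.0117
9.525 [0.5926 0.1855 0.075 ] yaw 8.0 tilt 0.05 grip 0.011712141823492875 F [ 0.05 -0.25 -9.48] q6 -1.0
[np.float64(0.7), np.float64(0.5), np.float64(-0.5)] [np.float64(0.0), np.float64(-0.0), np.float64(-0.0)]
```

```bash
python3 -m inch '[[0,[1.5,0,0],[0,0,0]],[0,[0,0,0],[0,0,0]]]'; python3 -m inch '[[0,[1,0,0],[0,0,0]],[0,[0,0,0],[0,0,0]]]'
```

```text
time: 9.78
position: [0.5929, 0.1859, 0.0748]
tool_rot: [0.464, 0.533, -0.463, 0.534]
ft_force: [0.4, -0.3, -9.6]
grip_width: 0.0118
time: 10.02
position: [0.5931, 0.186, 0.0747]
tool_rot: [0.465, 0.533, -0.463, 0.534]
ft_force: [-0.7, -0.3, -7.5]
grip_width: 0.0117
```

```bash
python3 -m inch '[[0,[2,0,0],[0,0,0]],[0,[2,0,0],[0,0,0]]]'; python3 -m inch '[[0,[2,0,0],[0,0,0]],[0,[1,0,0],[0,0,0]]]'
```

```text
time: 10.28
position: [0.593, 0.1867, 0.0743]
tool_rot: [0.465, 0.533, -0.463, 0.534]
ft_force: [-4.4, -0.1, 9.8]
grip_width: 0.0115
time: 10.52
position: [0.593, 0.1866, 0.0743]
tool_rot: [0.465, 0.533, -0.462, 0.535]
ft_force: [-2.2, 0.7, 0.5]
grip_width: 0.0118
```

Seated: contact came at exactly the expected height. Releasing.

```bash
python3 -m inch '[[40,[0,0,0],[0,0,0]],[40,[0,0,0],[0,0,0]],[40,[0,0,0],[0,0,0]],[40,[0,0,0],[0,0,0]]]'; python3 -m inch '[[40,[-15,0,0],[0,0,0]],[40,[-30,0,0],[0,0,0]],[40,[-35,0,0],[0,0,0]],[40,[0,0,0],[0,0,0]]]'
python3 - <<'E'
from h import *
st()
for t,z in (("box_foot",.005),("box_bracket",.082),("knob_grip",.045)):
  for c in("top","scene"):
    imaging.camera(c)
    for d in imaging.tip_of(c,t)[:5]:
        P=onz(c,d["pixel"],z)
        if P[1]>.1: print(c,t,round(d["confidence"],2),P.round(4))
a=np.radians(8);K=np.array([.593-.069*np.cos(a),.187-.069*np.sin(a)]);print(K)
plan([*K,.165],98,10);plan([*K,.165],-82,9)
E
```

```text
time: 11.02
position: [0.5976, 0.1867, 0.0758]
tool_rot: [0.467, 0.531, -0.46, 0.537]
ft_force: [0.2, 0.1, 0.3]
grip_width: 0.0381
time: 11.52
position: [0.5974, 0.1866, 0.1604]
tool_rot: [0.468, 0.53, -0.459, 0.537]
ft_force: [0.7, -0.9, 0.2]
grip_width: 0.0399
11.525 [0.5974 0.1866 0.1604] yaw 8.0 tilt 0.92 grip 0.03987564574441707 F [ 0.67 -0.88  0.19] q6 -1.0
top box_foot 0.67 [0.6006 0.1837 0.005 ]
scene box_foot 0.58 [0.5907 0.1843 0.005 ]
top box_bracket 0.69 [0.5928 0.19   0.082 ]
scene box_bracket 0.84 [0.5956 0.1845 0.082 ]
scene knob_grip 0.46 [0.5278 0.182  0.045 ]
[0.5246715  0.17739706]
[np.float64(-1.0), np.float64(-7.1), np.float64(-0.1)] [np.float64(-9.0), np.float64(0.0), np.float64(-0.0)]
[np.float64(-1.0), np.float64(-7.0), np.float64(-1.2)] [np.float64(-9.0), np.float64(0.0), np.float64(-0.0)]
[np.float64(-1.0), np.float64(-6.7), np.float64(-2.3)] [np.float64(-9.0), np.float64(0.0), np.float64(-0.0)]
[np.float64(-1.0), np.float64(-6.2), np.float64(-3.3)] [np.float64(-9.0), np.float64(0.0), np.float64(-0.0)]
[np.float64(-0.9), np.float64(-5.6), np.float64(-4.2)] [
[... 879 characters left out ...]
t64(10.0), np.float64(-0.0), np.float64(-0.0)]
[np.float64(-1.1), np.float64(-6.8), np.float64(3.8)] [np.float64(10.0), np.float64(-0.0), np.float64(-0.0)]
[np.float64(-1.0), np.float64(-6.1), np.float64(5.0)] [np.float64(10.0), np.float64(-0.0), np.float64(-0.0)]
[np.float64(-1.0), np.float64(-5.1), np.float64(5.9)] [np.float64(10.0), np.float64(-0.0), np.float64(-0.0)]
[np.float64(-1.0), np.float64(-4.0), np.float64(6.7)] [np.float64(10.0), np.float64(-0.0), np.float64(-0.0)]
[np.float64(-1.0), np.float64(-2.8), np.float64(7.3)] [np.float64(10.0), np.float64(-0.0), np.float64(-0.0)]
[np.float64(-1.0), np.float64(-1.5), np.float64(7.7)] [np.float64(10.0), np.float64(-0.0), np.float64(-0.0)]
```

```bash
python3 -m inch '[[55,[-1,-8,0],[10,0,0]],[55,[-1,-8,1],[10,0,0]],[55,[-1,-7,3],[10,0,0]],[55,[-1,-7,4],[10,0,0]],[55,[-1,-6,5],[10,0,0]],[55,[-1,-5,6],[10,0,0]],[55,[-1,-4,7],[10,0,0]],[55,[-1,-3,7],[10,0,0]],[55,[-1,-2,8],[10,0,0]],[55,[0,0,0],[0,0,0]]]' >/dev/null
python3 - <<'E'
from h import *
st()
plan([.5247,.1774,.105],-82,3)
E
```

```text
13.375 [0.522  0.1786 0.1638] yaw -84.9 tilt 0.39 grip 0.05503704650864885 F [-0.94 -0.25  0.25] q6 92.0
[np.float64(19.6), np.float64(0.5), np.float64(-0.7)] [np.float64(-1.0), np.float64(-0.1), np.float64(0.0)]
[np.float64(19.6), np.float64(0.5), np.float64(-0.8)] [np.float64(-1.0), np.float64(-0.1), np.float64(0.0)]
[np.float64(19.6), np.float64(0.5), np.float64(-0.8)] [np.float64(-1.0), np.float64(-0.1), np.float64(0.0)]
```

```bash
python3 -m inch '[[55,[19,0,-1],[-1,0,0]],[55,[19,1,-1],[-1,0,0]],[55,[18,1,-1],[-1,0,0]],[55,[0,0,0],[0,0,0]]]' >/dev/null
python3 - <<'E'
from h import *
st()
C=np.array([.593,.187]);a=np.radians(8);u=np.array([np.cos(a),np.sin(a)]);v=np.array([-u[1],u[0]])
im=imaging.camera("scene");x0,y0=260,110;im=cv2.resize(im[y0:y0+110,x0:x0+130,::-1],None,fx=6,fy=5.4545,interpolation=2)
def poly(pts,col):
    q=[((proj("scene",[*(C+x*u+y*v),z])-[x0,y0]+.5)*[6,5.4545]).round().astype(int) for x,y,z in pts];cv2.polylines(im,[np.array(q)],True,col,1)
h=.045;poly([(-h,-h,.065),(h,-h,.065),(h,h,.065),(-h,h,.065)],(0,0,255))
poly([(-.057,-.014,.045),(-.081,-.014,.045),(-.081,.014,.045),(-.057,.014,.045)],(0,255,0))
poly([(-.006,-.022,.1),(.006,-.022,.1),(.006,.022,.1),(-.006,.022,.1)],(255,255,0))
cv2.imwrite("pics/s3.png",im)
E
```

```text
13.875 [0.5288 0.1772 0.1072] yaw -81.1 tilt 0.67 grip 0.05527674928994088 F [-0.14 -1.19 -0.39] q6 88.0
```

View pics/s3.png

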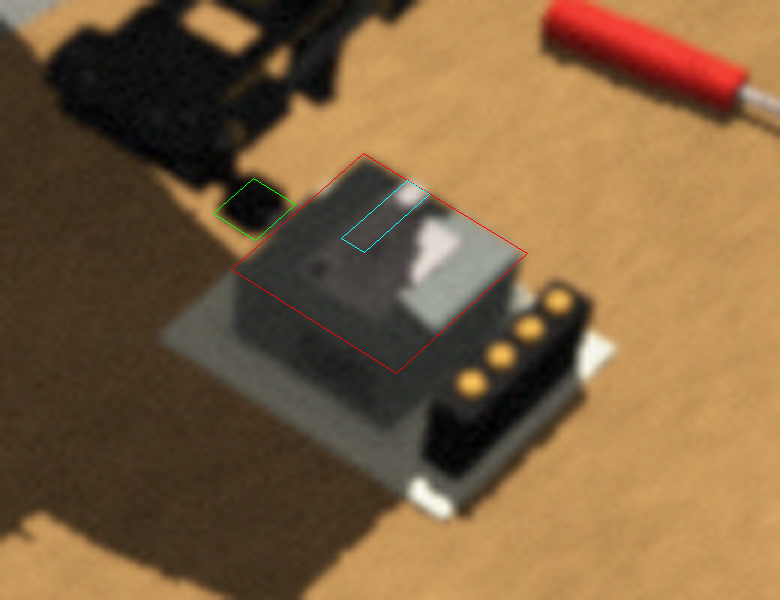

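The box is seated and the overlay fits it well. The knob head sits on the green outline at (253,208). Descending to the knob.

```bash
python3 -m inch '[[55,[20,0,6],[-1,0.6,0]],[55,[20,0,1],[0,0,0]],[55,[15,0,1],[0,0,0]],[55,[0,0,0],[0,0,0]]]' >/dev/null
python3 - <<'E'
from h import *
st()
plan([.5235,.177,.031],-82,2)
E
```

```text
14.425 [0.527  0.1769 0.055 ] yaw -79.8 tilt 1.91 grip 0.05498009688772147 F [-0.51  0.58  0.04] q6 87.0
[np.float64(11.9), np.float64(-0.4), np.float64(2.1)] [np.float64(1.1), np.float64(-1.0), np.float64(-0.0)]
[np.float64(12.0), np.float64(-0.3), np.float64(1.9)] [np.float64(1.1), np.float64(-1.0), np.float64(-0.0)]
```

```bash
python3 -m inch '[[55,[8,0,2],[1.1,-1,0]],[55,[8,0,2],[1.1,-1,0]],[55,[5,0,0],[0,0,0]],[55,[0,0,0],[0,0,0]]]' >/dev/null
python3 - <<'E'
from h import *
st()
plan([.5235,.177,.031],-82,1)
E
```

```text
14.925 [0.525  0.1766 0.034 ] yaw -82.2 tilt 0.02 grip 0.055031206385994506 F [0.21 0.56 0.2 ] q6 89.0
[np.float64(3.0), np.float64(-0.6), np.float64(1.5)] [np.float64(-0.2), np.float64(0.0), np.float64(-0.0)]
```

```bash
python3 -m inch '[[55,[3,0,1.5],[0,0,0]],[0,[0,0,0],[0,0,0]],[0,[0,0,0],[0,0,0]],[0,[0,0,0],[0,0,0]],[0,[0,0,0],[0,0,0]],[0,[0,0,0],[0,0,0]]]' 25; python3 -c "
from h import *
st()"
```

```text
time: 15.68
position: [0.5231, 0.1769, 0.0312]
tool_rot: [-0.705, -0.049, 0.706, -0.048]
ft_force: [-0.4, 1.0, -0.7]
grip_width: 0.0266
15.675 [0.5231 0.1769 0.0312] yaw -82.1 tilt 0.03 grip 0.026648633698830127 F [-0.44  0.98 -0.69] q6 89.0
```

The opening of 26.6 mm is less than the 28 mm diameter, so the pads hold above the axis. I reopen, lower 4 mm and grip again.

```bash
python3 -m inch '[[45,[0,0,0],[0,0,0]],[45,[0,0,0],[0,0,0]],[45,[4,0,0],[0,0,0]],[45,[0,0,0],[0,0,0]]]'; python3 -m inch '[[0,[0,0,0],[0,0,0]],[0,[0,0,0],[0,0,0]],[0,[0,0,0],[0,0,0]],[0,[0,0,0],[0,0,0]]]' 30; python3 -c "
from h import *
st()"
```

```text
time: 16.18
position: [0.5236, 0.1764, 0.0272]
tool_rot: [0.706, 0.048, -0.705, 0.048]
ft_force: [0.1, -0.2, -0.2]
grip_width: 0.0446
time: 16.68
position: [0.5236, 0.1765, 0.027]
tool_rot: [0.706, 0.049, -0.705, 0.049]
ft_force: [0.4, -0.6, -1.2]
grip_width: 0.0271
16.675 [0.5236 0.1765 0.027 ] yaw -82.1 tilt 0.04 grip 0.02708960626165068 F [ 0.44 -0.62 -1.17] q6 89.0
```

```bash
python3 -m inch '[[0,[0,0,3],[0,0,0]],[0,[0,0,3],[0,0,0]],[0,[0,0,3],[0,0,0]],[0,[0,0,0],[0,0,0]]]'; python3 -m inch '[[0,[0,0,4],[0,0,0]],[0,[0,0,4],[0,0,0]],[0,[0,0,0],[0,0,0]]]'
```

```text
time: 17.18
position: [0.5183, 0.1756, 0.0271]
tool_rot: [0.709, 0.048, -0.702, 0.048]
ft_force: [0.9, 0.9, -1.8]
grip_width: 0.0268
time: 17.55
position: [0.5063, 0.1736, 0.0271]
tool_rot: [0.706, 0.048, -0.705, 0.049]
ft_force: [0.8, -1.1, -0.3]
grip_width: 0.0267
```

```bash
python3 -m inch '[[0,[0,0,2],[0,0,0]],[0,[0,0,1],[0,0,0]]]'; python3 -m inch '[[0,[0,0,2],[0,0,0]],[0,[0,0,0],[0,0,0]]]'
python3 - <<'E'
from h import *
st()
im=imaging.camera("scene");cv2.imwrite("pics/s4.png",cv2.resize(im[110:220,250:390],None,fx=5.6,fy=5.4,interpolation=2)[:,:,::-1])
for t in("switch_box","box_bracket"):
  for d in imaging.tip_of("scene",t)[:5]:
    z=.005 if t=="switch_box" else .082
    P=onz("scene",d["pixel"],z)
    if P[1]>.1: print(t,d["confidence"],P)
E
```

```text
time: 17.8
position: [0.5062, 0.1737, 0.0271]
tool_rot: [0.708, 0.048, -0.702, 0.048]
ft_force: [1.9, 0.5, -3.5]
grip_width: 0.0269
time: 18.05
position: [0.5063, 0.1737, 0.0271]
tool_rot: [0.71, 0.048, -0.701, 0.048]
ft_force: [0.9, 0.3, -3.1]
grip_width: 0.0267
18.05 [0.5063 0.1737 0.0271] yaw -82.2 tilt 0.72 grip 0.026685350036667197 F [ 0.89  0.31 -3.09] q6 89.0
switch_box 0.83 [0.58527803 0.17621081 0.005     ]
box_bracket 0.93 [0.59303671 0.18485895 0.082     ]
```

View pics/s4.png

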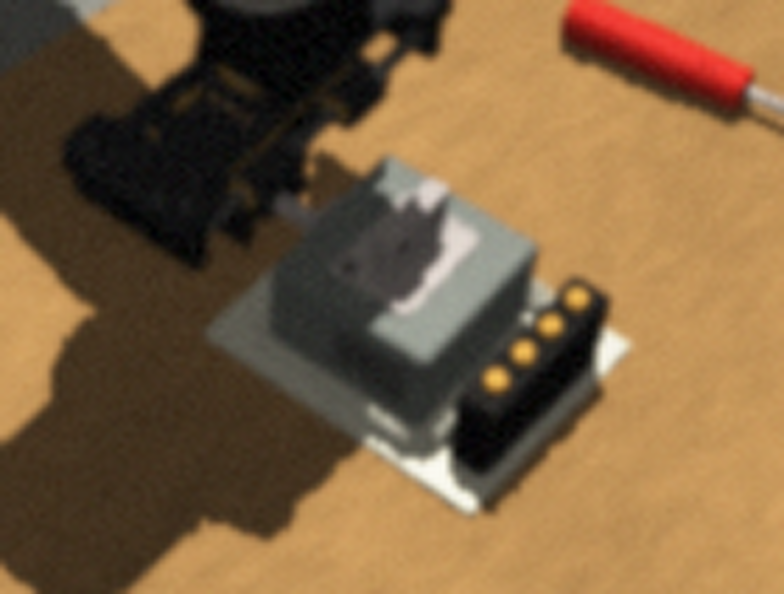

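The stem shows clearly between the knob and the box face (≈(290,205)), and more pulling no longer moves the knob, so it is at its out stop. I pause briefly and push it back.

```bash
python3 -m inch '[[0,[0,0,0],[0,0,0]],[0,[0,0,0],[0,0,0]],[0,[0,0,-4],[0,0,0]],[0,[0,0,-4],[0,0,0]],[0,[0,0,-4],[0,0,0]],[0,[0,0,-4],[0,0,0]],[0,[0,0,0],[0,0,0]]]'; python3 -m inch '[[0,[0,0,-4],[0,0,0]],[0,[0,0,-3],[0,0,0]],[0,[0,0,-3],[0,0,0]]]';python3 -m inch '[[0,[0,0,-4],[0,0,0]],[0,[0,0,-4],[0,0,0]]]'
```

```text
time: 19.08
position: [0.5161, 0.1754, 0.0271]
tool_rot: [-0.705, -0.048, 0.706, -0.048]
ft_force: [0.2, -0.1, -0.1]
grip_width: 0.0267
time: 19.45
position: [0.5222, 0.1764, 0.0269]
tool_rot: [-0.701, -0.048, 0.709, -0.049]
ft_force: [-7.5, -1.2, 8.0]
grip_width: 0.027
time: 19.7
position: [0.5219, 0.1763, 0.0269]
tool_rot: [-0.695, -0.048, 0.716, -0.05]
ft_force: [-7.9, -2.4, 6.7]
grip_width: 0.0271
```

```bash
python3 -m inch '[[55,[0,0,0],[0,0,0]],[55,[0,0,0],[0,0,0]],[55,[0,0,0],[0,0,0]],[55,[0,0,0],[0,0,0]]]'; python3 -c "
from h import *
st();plan([.515,.175,.15],-82,4)"
```

```text
time: 20.2
position: [0.5244, 0.1765, 0.0272]
tool_rot: [-0.697, -0.048, 0.714, -0.05]
ft_force: [-0.4, 0.2, -0.2]
grip_width: 0.053
20.2 [0.5244 0.1765 0.0272] yaw -82.1 tilt 1.42 grip 0.05298191284479527 F [-0.45  0.19 -0.21] q6 89.0
[np.float64(-30.6), np.float64(0.1), np.float64(3.1)] [np.float64(-0.0), np.float64(0.4), np.float64(-0.0)]
[np.float64(-30.7), np.float64(0.1), np.float64(2.9)] [np.float64(-0.0), np.float64(0.4), np.float64(-0.0)]
[np.float64(-30.7), np.float64(0.1), np.float64(2.8)] [np.float64(-0.0), np.float64(0.4), np.float64(-0.0)]
[np.float64(-30.7), np.float64(0.0), np.float64(2.6)] [np.float64(-0.0), np.float64(0.4), np.float64(-0.0)]
```

Now I rise and swing clear towards the robot, so that both cameras can see the box.

```bash
python3 -m inch '[[55,[-20,0,2],[0,0.4,0]],[55,[-31,0,3],[0,0.4,0]],[55,[-31,0,3],[0,0.4,0]],[55,[-31,0,3],[0,0.4,0]],[55,[-20,40,20],[0,0,0]],[55,[-10,60,10],[0,0,0]],[55,[0,60,0],[0,0,0]],[55,[0,0,0],[0,0,0]]]'
python3 - <<'E'
from h import *
st();o=[]
for c,x0,y0 in(("scene",280,120),("top",180,175)):
    im=imaging.camera(c)
    o.append(cv2.resize(im[y0:y0+85,x0:x0+85,::-1],(400,400),interpolation=2))
    for t,z in(("switch_box",.005),("box_bracket",.082),("knob_grip",.045),("holder_seat",.005)):
      for d in imaging.tip_of(c,t)[:6]:
        P=onz(c,d["pixel"],z)
        if P[1]>.1: print(c,t,round(d["confidence"],2),P.round(4))
cv2.imwrite("pics/end.png",np.hstack(o))
E
```

```text
time: 21.2
position: [0.5093, 0.0089, 0.1848]
tool_rot: [0.712, 0.049, -0.698, 0.052]
ft_force: [-0.7, -0.2, -0.3]
grip_width: 0.0554
21.2 [0.5093 0.0089 0.1848] yaw -81.9 tilt 1.19 grip 0.05536260915820503 F [-0.74 -0.15 -0.33] q6 70.0
scene switch_box 0.96 [0.5921 0.1801 0.005 ]
scene box_bracket 0.74 [0.5958 0.1928 0.082 ]
scene knob_grip 0.55 [0.5792 0.2041 0.045 ]
scene knob_grip 0.44 [0.5268 0.1818 0.045 ]
scene holder_seat 0.85 [0.5955 0.1953 0.005 ]
scene holder_seat 0.43 [0.5943 0.1817 0.005 ]
top switch_box 0.73 [0.5824 0.1867 0.005 ]
top box_bracket 0.76 [0.6001 0.1844 0.082 ]
top knob_grip 0.6 [0.5219 0.1775 0.045 ]
top holder_seat 0.67 [0.5889 0.1808 0.005 ]
```

View pics/end.png

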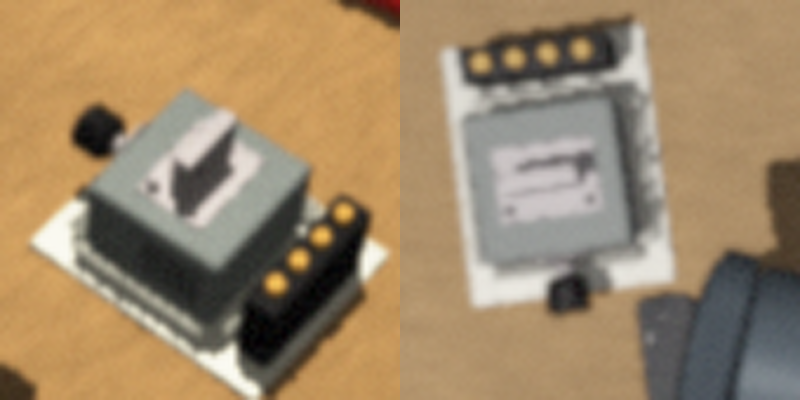

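The final view shows the box level inside the nest. The knob is on the side away from the terminal block, and its head is about 23 mm off the front face (24 mm when in, 40 mm when out). The robot is clear, so I hand in.

```bash
python3 -c "
from h import *
robot.hand_in();st()"
```

```text
the job is handed in; nothing more can be done
the job is handed in; nothing more can be done
```

I placed the grey switch box in the test holder and let go of it. I then pulled its knob out to the stop, paused, pushed it back in, moved the arm clear and handed the job in at about 21 s of 54 s. The hand-in gives no verdict.

- **Seating:** The box touched the holder floor at the expected height, TCP at z = 0.0743 m, with about 10 N. The last pictures show it level in the nest with the knob away from the terminal block.
- **Pulling out:** The knob moved about 17.5 mm, which is its 16 mm travel plus some shift of the box. It then stopped against further pulling, and the stem was visible.
- **Pushing in:** The knob went back 15.9 mm to a firm stop at about 8 N. In the last top view its head is about 23 mm off the box face; it should be 24 mm when in and 40 mm when out.
- **Bystanders:** The arm never went near the jar, the screwdriver or the tray. I did not measure their positions again at the end.

Three checks did not go cleanly:
- My first knob grip sat too high, so I redid it 4 mm lower. The fingers still read about 27 mm on the 28 mm head, but the grip held.
- During the pull and push the tool tilted by up to about 1.4°.
- The networks' last position estimates for the box and holder disagreed by up to about 15 mm. I relied on the contact heights, forces and pictures instead.

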